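# Clamp a lotion bottle in the counter shaker and select its speed

### The arm

A 6-joint arm with a two-finger parallel gripper is mounted at the origin on the work surface. World frame = base frame: x ahead of the robot, y to its left, z up, the work surface at z = 0. Lengths are in m, angles in rad, forces in N, time in s.
With the tool pointing down it reaches from about 0.3 to 0.875 m from the base axis. Payload 6.4 kg.
Tool frame: the origin (TCP) lies between the finger pads; the fingertips stand 19 mm ahead of it and the grasp point (between the pads) is the TCP; x points along the fingers, y is the direction in which the jaws open and shut, and the axes are right-handed (so a half turn about x gives the same grasp; the last joint's range is limited). The gripper opens to 88 mm and grips with 3 to 60 N. Pads are 18 mm wide; open, the fingers measure 123 mm over their backs; the gripper's body (75 mm by 187 mm) begins 45 mm behind the grasp point.
Start: joints at [0.962, 0.181, 1.607, -0, 1.354, -0.206], TCP at [0.225, 0.529, 0.258] pointing down, gripper open.
Joint ranges: [-2.99, 2.99], [-0.89, 2.07], [0.3, 2.58], [-1.14, 4.28], [0, 2.63], [-3.12, 3.12]. Speed limits (rad/s): [2.57, 2.57, 3.01, 3.14, 3.14, 3.14].

### API

Orientations are given as a unit quaternion [w, x, y, z].
In Python, from station import monitor, vision, ticket gives the robot as it stands. The module is installed in compiled form; this text tells all that it offers.
- The arm moves only by the tool apply_moves, never from a script. Its argument "series" is a list of rows, each an object of numbers: "rx", "ry", "rz": the turn, a rotation vector about the tool's x, y, z in degrees; "x", "y", "z": the shift along the tool's x, y, z in cm; "grip": the finger opening in cm, from 0 to 8.81. In form: [{"rx": .., "ry": .., "rz": .., "x": .., "y": .., "z": .., "grip": ..}, ...]. A call has 1 to 8 rows; each row shifts and turns the commanded pose from where the row before left it, along the tool's axes as they then stand; what a row does not reach is not made up. A row lasts 1/10 s, in which the tool goes at most 50 mm and 8.59 degrees, less where a joint would pass 70% of its speed; a pose out of reach is approached as far as the arm can. A call is refused whole if a number of a shift passes 5 or a number of a turn 8.59, either way. A call with a gripper value outside its range is refused whole. The fingers move at their own pace and stop on an object; "grip_force" is the grip in N (left out, the last holds). Time passes only in rows, so rows that do not move let the fingers close. It gives the time, the measured TCP pose, the force and the opening at its end, in the units of the state.
- monitor.sense(): the state, without advancing time (a new reading comes with each control period).
- vision.grab_frame(name): name is "scene" or "top" or "wrist"; returns a dict with "img" (480x640x3 uint8, red, green, blue), "fx", "fy", "cx", "cy" (pixels), "k1" (the pictures are not rectified: a ray, as slopes to the right and down, at radius r is drawn at 1 + k1 r^2 times it, then the intrinsics apply), "R" (3x3) and "t" (3): a world point X has camera coordinates R X + t. Camera axes: x right, y down, z forward; pixel columns grow to the right and rows downward; lengths in m; the calibration is good to about 2 mm. A picture is of the moment at which its call begins. There is no depth.
- ticket.finish_job(): hands the job in, once; it reports no verdict.
The state is a dict: "t": time; "qpos": joint angles; "joint_vel": joint speeds; "effort": joint torques, N m; "ee_pos": TCP position; "tcp_rot": TCP orientation; "wrist_force": force on the tool from outside, world axes, zero at the start; "wrist_torque": the same for the moment, N m; "width": finger opening in m.
Only numpy, scipy, OpenCV 4.12 (cv2) and the standard library are available. Lean on these libraries where they do the work, as an engineer would, in place of code of your own. Each camera call takes 0.05 s, during which the arm holds its last target.

### The job

Get the lotion bottle ready in the counter shaker: slide the press tube by its orange handle until the bottle sits tight between press and end stop, flip the red cam lever right over to lock the tube, and only then guide the black speed lever through the zigzag gate fully into the slot marked by the green dot. Let go of everything and do not push over or shift the other things on the counter.

Things in the scene. Friction and masses are not known exactly. Their poses are not given: they have to be found in the camera images.
- shaker: The bottle shaker, a fixed white machine; stands and is turned otherwise every time (yaw up to 0.25 rad). Origin on the table; z up; x runs along the press tube from press to end stop (away from the robot); y from the cradle to the gate box (to the robot's left). In this frame, mm: base plate x -145 to 135, y -205 to 195, 20 high; white gate box with aluminium top x -60 to 60, y 50 to 170, 130 high.
- end_stop (a point): Middle of the end stop's inner face, in line with the tube axis (shaker x = 100, y = -85, z = 52 mm). The blue cradle in front of it: floor at z = 32 mm, side walls 43 mm apart inside, 6 mm thick, up to z = 54, from shaker x = 6 to 104; the end stop is 10 mm thick, up to z = 78 mm.
- press_grip (a point): Where to hold the orange handle of the press tube: an upright tab 20 mm along x, 14 mm thick along y (shaker axes), its top 18 mm above this point and 64 mm above the tube axis; the square steel tube below it is 20 mm thick (its top 36 mm below this point). The handle stands 18 mm behind the press face and moves with it.
- press (a joint): Slide of the press tube along shaker x, m. 0 = drawn back (press face at shaker x = -28 mm), growing towards the bottle; starts between 0 and 0.018. At 0.048 the 80 mm bottle touches both press and end stop and stops the tube. Takes about 2 N; stays where it is left; the closed cam lever clamps it (then about 9 N).
- bottle: Loose amber lotion bottle lying in the cradle, 80 mm long, 40 mm across, white cap (26 mm across) towards the press. Origin midway along its length on its axis; its x axis runs along it from cap to base. It starts with play at both ends; pushed home its centre is at shaker x = 60, y = -85, z = 52 mm. About 90 g.
- cam_tip (a point): Centre of the red grip at the end of the cam lever (16 mm wide along shaker x, 14 mm thick, 28 mm long along the lever), 75 mm from the hinge. The rest of the lever is a bar 12 mm wide.
- cam_hinge (a point): Hinge of the cam lever, fixed in the steel bracket above the tube, 73 mm above the table (shaker x = -90, y = -85 mm); the hinge axis is the shaker's x axis. The bracket is 28 mm long in x, 50 mm wide, up to 93 mm above the table.
- cam (a joint): Cam lever angle, rad. 0 = open, leaning to shaker -y, 1.13 rad from upright; 1.13 upright; 2.44 closed on its stop, leaning to +y, 1.31 rad from upright (tip 72 mm to +y of the hinge, 92 mm above the table). Starts between 0 and 0.25. From upright on the cam squeezes the tube: up to about 12 N at the tip, most near dead centre at 2.1; past that it stays closed (a push down seats it).
- lever_knob (a point): Centre of the black ball knob (28 mm across) on the speed lever, 165 mm from the lever's pivot. The lever tilts every way about its pivot, which lies straight under gate_center, 20 mm above the table. It needs about 1 N and stays where it is left.
- lever_stem (a point): Point on the axis of the lever's steel stem (8 mm across), 110 mm from the pivot, which is the level of the gate's top: it shows where in the gate the stem is. The knob is 1.5 times as far from the middle as this point.
- gate_u (a joint): Tilt of the speed lever along shaker x, rad; 0 upright, positive leaning to +x. Starts between -0.33 and -0.22, i.e. in the first leg of the gate (its robot end).
- gate_v (a joint): Tilt of the speed lever along shaker y, rad; 0 upright, positive leaning to +y. Starts near -0.08.
- gate_center (a point): Middle of the gate's top face, 130 mm above the table, axes as the shaker. Zigzag channel, 13 mm wide in an 8 mm plate (stem 8 mm: 2.5 mm play each side); centre line in mm (x, y) from here: (-38,-9) to (-16,-9), across to (-16,9); on to (10,9), across to (10,-9); on to (36,-9), across to (36,9). It ends 6.5 mm past the end points. The three slots branch off it (see slot_1 to slot_3).
- slot_1 (a point): Where the stem stands at the level of the gate's top when fully in slot 1: the first crossing carried on past (-16,9) to (-16,21) mm from gate_center.
- slot_2 (a point): The same for slot 2: the second crossing carried on past (10,-9) to (10,-21) mm from gate_center.
- slot_3 (a point): The same for slot 3, the end of the gate: the third crossing carried on past (36,9) to (36,21) mm from gate_center.
- dot_green: Green dot, 16 mm across, 3 mm high, stuck on the gate plate beside the end of the wanted slot: at (-16,46), (10,-46) or (36,46) mm from gate_center, changing every time (the other two places have grey dots). Origin at its underside.
- jar: Bystander: white jar 36 mm across, 45 mm tall, standing on the shaker's base plate between cradle and gate box. Origin under it, as for all bystanders.
- carton: Bystander: small cardboard box 28 x 34 x 32 mm tall on the shaker's base plate between cradle and gate box.
- pump_bottle: Bystander: clear pump bottle, 64 mm across, 170 mm tall, on the counter beyond the gate box's side.
- blue_bottle: Bystander: blue pump bottle, 50 mm across, 150 mm tall, on the counter beside the press.
- lotion: Bystander: amber bottle 48 mm across, 130 mm tall, on the counter beside the cradle.
- medicine_box: Bystander: red box 50 x 90 x 60 mm tall, on the counter behind the shaker.
There are look-alikes about, which are no part of the job. What is shaped like the bottle but blue or yellow is not meant.

How it is judged:
By the outcome, as a careful person would: the job done as asked, in the order asked, and still so for the second after the job is handed in, with the robot touching nothing.
It also fails if it takes over 72 s, if anything falls off the work surface, if the arm or the gripper's body presses on something with over 40 N, if the wrist force passes 120 N, or if a joint passes its speed limit or range.

## Working session

There is one attempt and no reset: what is moved stays moved. The work goes in short steps, Python scripts to look and compute and a tool call to move; the robot and the scene stay as the last step left them, time stands still between calls to the robot, and variables do not carry over. Pictures are saved under pics/ and viewed, and the job is handed in when it is done.

Besides the shell and the picture viewer there is one more tool, called after "Request:" as name(argument=value, ...), one argument or row to a line, values as JSON. apply_moves: Moves the arm, as the interface text tells. Its arguments: {"type":"object","properties":{"series":{"type":"array"},"grip_force":{"type":"number"}},"required":["series"]}

```bash
mkdir -p pics; ls; python3 - <<'E'
from station import monitor, vision
import cv2
print(monitor.sense())
for n in ("scene","top","wrist"):
    f=vision.grab_frame(n); cv2.imwrite(f"pics/{n}0.png",f["img"][:,:,::-1])
    print(n,{k:(v.tolist() if hasattr(v,'tolist') else v) for k,v in f.items() if k!="img"})
E
```

```text
pics
{'t': 0.0, 'qpos': array([ 9.61741066e-01,  1.81523784e-01,  1.60800651e+00, -1.87375780e-06,
        1.35376917e+00, -2.06293169e-01]), 'joint_vel': array([ 0.00027808,  0.00148018, -0.00026117,  0.00070947, -0.00099574,
       -0.0003009 ]), 'effort': array([ 8.49032876e-04, -4.33863473e+01, -3.41851330e+01,  7.02454755e-02,
        3.83270835e-02, -1.55192602e-04]), 'ee_pos': array([0.22506795, 0.52858148, 0.25682052]), 'tcp_rot': array([ 0.69257817,  0.14088294,  0.69305549, -0.14199144]), 'wrist_force': array([-1.02545116,  0.20592293, -0.40794714]), 'wrist_torque': array([-0.0269116 , -0.03848138, -0.0260713 ]), 'width': 0.08807997161156748}
scene {'fx': 456.5155160065417, 'fy': 456.5155160065417, 'cx': 322.41334097586446, 'cy': 232.11762022747834, 'k1': 0.020291194185787415, 'R': [[0.3297528113490187, 0.9439093246197007, 0.01727050385480798], [0.6199973726391018, -0.2027265752038651, -0.7579612085237097], [-0.7119454623270165, 0.2606475064183274, -0.6520709593823963]], 't': [-0.2055099287080879, -0.2352048515816093, 1.2739690218492419]}
top {'fx': 459.3355187416424, 'fy': 459.3355187416424, 'cx': 321.05408959261916, 'cy': 240.60644906617753, 'k1': -0.11344993540634071, 'R': [[0.019181172615128955, -0.9996656300987756, 0.017341009668612493], [-0.9861219377366787, -0.021776384014251658, -0.16458831372160662], [0.16491090482914342, -0.013943353200795459, -0.9862099048224731]], 't': [0.0006751145191074662, 0.5669025474542947, 1.0721121261827538]}
wrist {'fx': 352.34521684720954, 'fy': 352.34521684720954, 'cx': 318.52305847789364, 'cy': 244.78600514629633, 'k1': -0.06544983844393701, 'R': [[0.39189379994398976, 0.9200093873157245, -0.0014059930325798933], [0.8875505612938672, -0.377664159833888, 0.2638631909226954], [0.24222561943857912, -0.10465423846128301, -0.9645590908076539]], 't': [-0.5750569238764213, -0.035353394604336424, 0.3886795201412589]}
```

View pics/scene0.png

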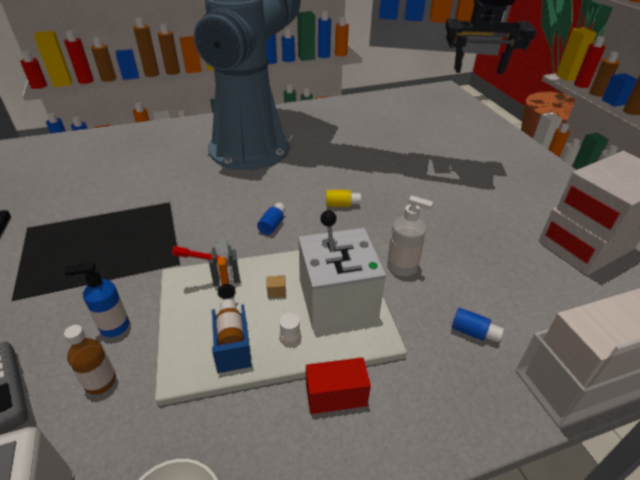

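View pics/top0.png

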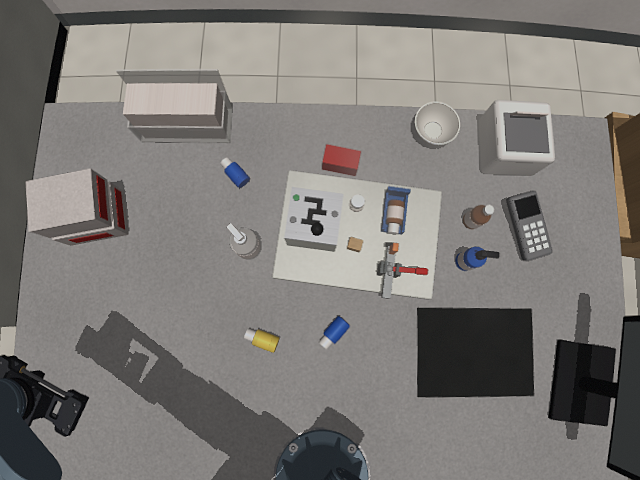

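View pics/wrist0.png

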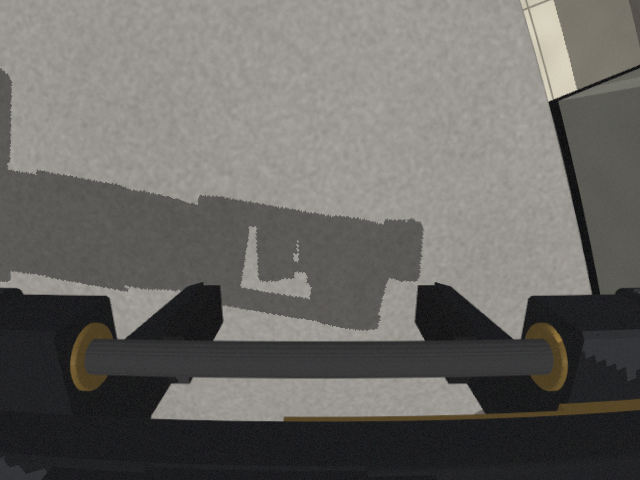

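The scene and top pictures agree. The green dot is at (296,198) in top, on the far +y side, which makes it slot 3. The red lever tip is at (425,271) and the orange handle at about (394,247). The knob is at (316,229). The wrist view shows only the counter. Next I'll measure.

```bash
cat > h.py <<'E'
import numpy as np, cv2
from station import monitor, vision
def grab(n,save=None):
    f=vision.grab_frame(n)
    if save: cv2.imwrite(save,f["img"][:,:,::-1])
    return f
def ray(f,u,v):
    K=np.array([[f["fx"],0,f["cx"]],[0,f["fy"],f["cy"]],[0,0,1]])
    p=cv2.undistortPoints(np.array([[[u,v]]],float),K,np.array([f["k1"],0,0,0,0]))[0,0]
    R=np.array(f["R"]);t=np.array(f["t"])
    d=R.T@np.array([p[0],p[1],1]); return -R.T@t,d/np.linalg.norm(d)
def onz(f,u,v,z):
    o,d=ray(f,u,v); return o+d*(z-o[2])/d[2]
def tri(f1,p1,f2,p2):
    o1,d1=ray(f1,*p1);o2,d2=ray(f2,*p2)
    s=np.linalg.lstsq(np.c_[d1,-d2],o2-o1,rcond=None)[0]
    a=o1+d1*s[0];b=o2+d2*s[1]; return (a+b)/2,np.linalg.norm(a-b)
def proj(f,X):
    K=np.array([[f["fx"],0,f["cx"]],[0,f["fy"],f["cy"]],[0,0,1]])
    r,_=cv2.Rodrigues(np.array(f["R"]))
    return cv2.projectPoints(np.array(X,float).reshape(-1,3),r,np.array(f["t"]),K,np.array([f["k1"],0,0,0,0]))[0][:,0]
def blobs(img,lo,hi,roi=None,amin=15):
    hsv=cv2.cvtColor(img,cv2.COLOR_RGB2HSV)
    m=cv2.inRange(hsv,np.array(lo),np.array(hi))
    if roi is not None:
        k=np.zeros_like(m);x0,y0,x1,y1=roi;k[y0:y1,x0:x1]=255;m&=k
    n,l,s,c=cv2.connectedComponentsWithStats(m)
    return [(s[i][4],c[i].round(1).tolist(),s[i][:4].tolist()) for i in range(1,n) if s[i][4]>=amin],m
E
python3 - <<'E'
from h import *
T=grab("top");S=grab("scene")
a=T["img"][160:310,265:450];cv2.imwrite("pics/tz.png",cv2.resize(a,None,fx=4.2,fy=4,interpolation=cv2.INTER_CUBIC)[:,:,::-1][:, :800])
a=S["img"][180:420,140:420];cv2.imwrite("pics/sz.png",cv2.resize(a,None,fx=2.5,fy=2.5,interpolation=cv2.INTER_CUBIC)[:,:,::-1])
for n,f,r in(("top",T,(265,160,450,310)),("scene",S,(140,180,420,420))):
    print(n,"green",blobs(f["img"],(45,80,40),(80,255,255),r)[0])
    print("red",blobs(f["img"],(0,200,60),(4,255,255),r)[0])
    print("orange",blobs(f["img"],(5,160,60),(16,255,255),r)[0])
    print("black",blobs(f["img"],(0,0,0),(180,255,45),r)[0])
    # base plate
    hsv=cv2.cvtColor(f["img"],cv2.COLOR_RGB2HSV)
for p in [(290,171),(441,190),(433,299),(273,277)]: print(onz(T,*p,0.02))
E
```

```text
top green [(np.int32(25), [295.9, 197.3], [293, 195, 6, 6])]
red []
orange []
black [(np.int32(206), [316.6, 220.9], [304, 199, 22, 36]), (np.int32(58), [431.3, 308.6], [417, 308, 33, 2])]
scene green [(np.int32(38), [372.7, 264.8], [369, 262, 8, 7])]
red [(np.int32(239), [188.5, 252.7], [172, 246, 40, 13]), (np.int32(2853), [337.2, 385.1], [307, 358, 63, 55])]
orange [(np.int32(213), [222.5, 269.3], [216, 256, 13, 29]), (np.int32(33), [227.6, 310.2], [219, 309, 18, 5]), (np.int32(283), [229.6, 335.1], [218, 328, 24, 15])]
black [(np.int32(2122), [156.2, 238.0], [140, 204, 39, 69]), (np.int32(183), [328.0, 218.0], [321, 210, 15, 17]), (np.int32(60), [344.6, 254.3], [341, 249, 8, 12]), (np.int32(98), [234.1, 269.0], [229, 256, 10, 26]), (np.int32(107), [214.3, 272.5], [211, 259, 7, 26]), (np.int32(64), [338.2, 266.1], [334, 261, 10, 12]), (np.int32(183), [226.0, 290.9], [218, 284, 17, 14])]
[0.75054811 0.09512715 0.02      ]
[ 0.71040624 -0.29479722  0.02      ]
[ 0.43087001 -0.2679284   0.02      ]
[0.47778262 0.12861405 0.02      ]
```

View pics/tz.png

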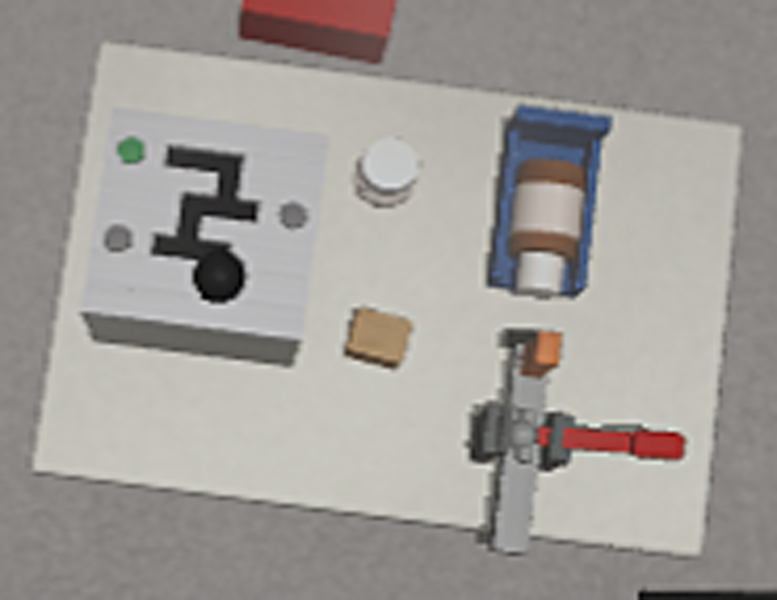

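View pics/sz.png

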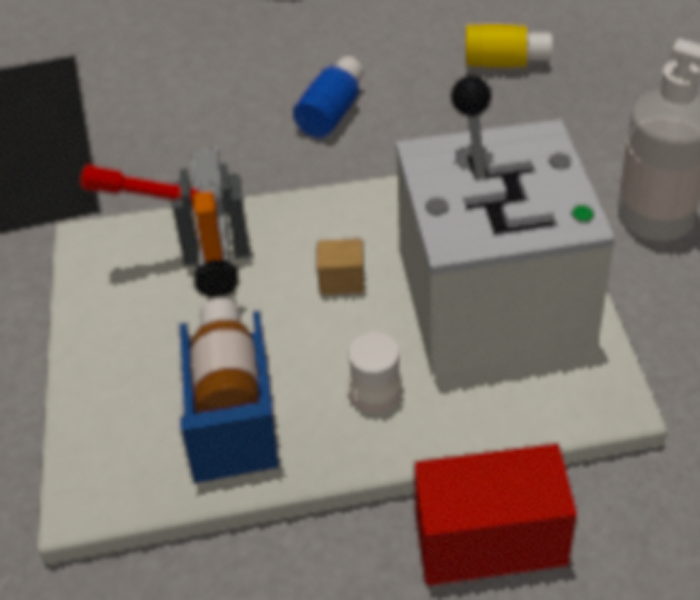

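```bash
cat > fit.py <<'E'
from h import *
from scipy.optimize import least_squares
T=grab("top");S=grab("scene")
def tz(p): return (265+(p[0]+.5)/4.2-.5,160+(p[1]+.5)/4-.5)
def sz(p): return (140+(p[0]+.5)/2.5-.5,180+(p[1]+.5)/2.5-.5)
C={}
base={'A':(135,195),'B':(135,-205),'C':(-145,-205),'D':(-145,195)}
obs=[]
for p,xy in zip([(103,43),(742,126),(702,556),(34,472)],base.values()): obs.append((T,tz(p),(*xy,20)))
for p,xy in zip([(112,107),(328,135),(300,335),(82,312)],[(60,170),(60,50),(-60,50),(-60,170)]): obs.append((T,tz(p),(*xy,130)))
for p,xy in zip([(131,151),(293,215),(117,238)],[(36,156),(10,64),(-16,156)]): obs.append((T,tz(p),(*xy,132)))
for p,xy in zip([(664,434),(42,550),(57,222)],[(135,195),(135,-205),(-145,-205)]): obs.append((S,sz(p),(*xy,20)))
for p,xy in zip([(610,240),(434,267),(398,144),(560,122)],[(60,170),(60,50),(-60,50),(-60,170)]): obs.append((S,sz(p),(*xy,130)))
for p,xy in zip([(583,214),(437,206),(560,161)],[(36,156),(10,64),(-16,156)]): obs.append((S,sz(p),(*xy,132)))
W=[]
for f,p,l in obs:
    w=onz(f,*p,l[2]/1000); W.append(w[:2])
W=np.array(W);L=np.array([o[2] for o in obs])/1000
def tf(q,l): c,s=np.cos(q[2]),np.sin(q[2]); l=np.atleast_2d(l); return np.c_[q[0]+c*l[:,0]-s*l[:,1],q[1]+s*l[:,0]+c*l[:,1]]
r=least_squares(lambda q:(tf(q,L)-W).ravel(),[.6,-.08,-.1],loss='soft_l1',f_scale=.003)
print(r.x); print(((W-tf(r.x,L))*1000).round(1).tolist())
np.save('q.npy',r.x)
q=r.x;c,s=np.cos(q[2]),np.sin(q[2])
def sh(w): d=np.array(w[:2])-q[:2]; return (np.array([c*d[0]+s*d[1],-s*d[0]+c*d[1],w[2]])*1000).round(1)
# knob
P,e=tri(T,(265+218/4.2,160+275/4),S,(140+471/2.5,180+96/2.5)); print("knob",sh(P),e)
P,e=tri(T,tz((660,445)),S,sz((95,178)));print("camtip",sh(P),e)
P,e=tri(T,tz((547,349)),S,sz((206,203)));print("handle top",sh(P),e)
print("handle top onz .116", sh(onz(T,*tz((549,340)),.116)), sh(onz(S,*sz((204,197)),.116)))
E
python3 fit.py
```

```text
[ 0.59859793 -0.07726811 -0.11479379]
[[-2.9, -3.6], [-1.8, 0.9], [0.7, -0.5], [-0.7, -3.8], [0.2, -0.3], [0.1, 0.4], [2.6, 0.4], [-0.6, -1.6], [-0.8, -0.4], [0.1, -0.7], [-0.1, -0.3], [0.3, -3.8], [0.0, 5.5], [0.8, 3.1], [-0.4, -2.5], [0.1, 2.9], [1.9, 1.7], [1.4, -0.6], [-0.1, 0.9], [-0.5, 1.4], [-0.4, 1.0]]
knob [-39.5  98.  179.8] 0.0019543323122506386
camtip [ -90.3 -155.3  107.3] 0.0028276110553833596
handle top [-44.2 -83.8 113. ] 0.0022979852212603466
handle top onz .116 [-39.5 -85.  116. ] [-46.9 -83.5 116. ]
```

```bash
cat >> h.py <<'E'
from scipy.spatial.transform import Rotation as Ro
def pose():
    s=monitor.sense(); w=s["tcp_rot"]; return np.array(s["ee_pos"]),Ro.from_quat([w[1],w[2],w[3],w[0]]),s
def Q(): return np.load('q.npy')
def s2w(l):
    q=Q();l=np.array(l,float)/1000;return np.r_[q[:2]+np.array([[np.cos(q[2]),-np.sin(q[2])],[np.sin(q[2]),np.cos(q[2])]])@l[:2],l[2]]
def w2s(w):
    q=Q();d=np.array(w[:2])-q[:2];c,s=np.cos(q[2]),np.sin(q[2]);return np.array([c*d[0]+s*d[1],-s*d[0]+c*d[1],w[2]])*1000
def desR(jaw):  # tool x down, tool y along shaker jaw angle (deg from shaker x)
    a=Q()[2]+np.radians(jaw); y=np.array([np.cos(a),np.sin(a),0]);x=np.array([0,0,-1.]);return Ro.from_matrix(np.c_[x,y,np.cross(x,y)])
def rv(R,jaw): return (R.inv()*desR(jaw)).as_rotvec(degrees=True)
def plan(pts,R=None,start=None):
    p,R0,s=pose(); R=R or R0; p=p if start is None else s2w(start)
    for t in pts:
        w=s2w(t); d=R.inv().apply(w-p)*100; print(t,"-> tool cm",d.round(2)); p=w
def st():
    p,R,s=pose(); print("t",round(s["t"],2),"tcp sh",w2s(p).round(1),"w",(s["width"]*1000).round(1),"F world",s["wrist_force"].round(1),"F sh",np.round([np.cos(Q()[2])*s["wrist_force"][0]+np.sin(Q()[2])*s["wrist_force"][1],-np.sin(Q()[2])*s["wrist_force"][0]+np.cos(Q()[2])*s["wrist_force"][1]],1),"q6",s["qpos"].round(2)); 
E
python3 - <<'E'
from h import *
p,R,s=pose(); print(R.as_matrix().round(3)); st()
for j in (90,-90,0,180): print(j,rv(R,j).round(1))
for j in (90,-90):
  print(j);plan([(-43,-85,260),(-43,-85,98)],desR(j))
E
```

```text
[[-0.     0.392  0.92 ]
 [-0.     0.92  -0.392]
 [-1.    -0.    -0.   ]]Traceback (most recent call last):
  File "<stdin>", line 2, in <module>
  File "h.py", line 45, in st
    p,R,s=pose(); print("t",round(s["t"],2),"tcp sh",w2s(p).round(1),"w",(s["width"]*1000).round(1),"F world",s["wrist_force"].round(1),"F sh",np.round([np.cos(Q()[2])*s["wrist_force"][0]+np.sin(Q()[2])*s["wrist_force"][1],-np.sin(Q()[2])*s["wrist_force"][0]+np.cos(Q()[2])*s["wrist_force"][1]],1),"q6",s["qpos"].round(2));
                                                                         ^^^^^^^^^^^^^^^^^^^^^^^
AttributeError: 'float' object has no attribute 'round'
```

```bash
sed -i 's/(s\["width"\]\*1000).round(1)/round(s["width"]*1000,1)/' h.py
python3 - <<'E'
from h import *
p,R,s=pose(); st()
for j in (90,-90,0,180): print(j,rv(R,j).round(1))
for j in (90,):
  print(j);plan([(-43,-85,260),(-43,-85,98)],desR(j))
E
```

```text
t 0.35 tcp sh [-440.3  559.4  257.5] w 88.0 F world [-0.   0.3 -0.5] F sh [-0.1  0.3] q6 [ 0.96  0.18  1.61  0.    1.35 -0.21]
90 [-16.5  -0.    0. ]
-90 [163.5   0.    0. ]
0 [73.5  0.   0. ]
180 [-106.5   -0.     0. ]
90
(-43, -85, 260) -> tool cm [ -0.25 -64.44  39.73]
(-43, -85, 98) -> tool cm [16.2  0.   0. ]
```

Request:
apply_moves(
  series=[
    {"rx": -8.25},
    {"rx": -8.25},
    {"y": -4,"z": 2.5,"grip": 4},
    {"y": -4,"z": 2.5},
    {"y": -4,"z": 2.5},
    {"y": -4,"z": 2.5},
    {"y": -4,"z": 2.5},
    {"y": -4,"z": 2.5},
  ],
)

```text
validation failed for argument at $.se...
```

Request:
apply_moves(
  series=[
    {"y": -4,"z": 2.5},
    {"y": -4,"z": 2.5},
    {"y": -4,"z": 2.5},
    {"y": -4,"z": 2.5},
    {"y": -4,"z": 2.5},
    {"y": -4,"z": 2.5},
    {"y": -4,"z": 2.0},
    {},
  ],
)

```text
validation failed for argument at $.se...
```

```bash
python3 - <<'E'
from h import *
st(); p,R,s=pose(); print(rv(R,90).round(2)); plan([(-43,-85,200),(-43,-85,98)])
f=grab("wrist","pics/w1.png"); print(proj(f,[s2w((-43,-85,116)),s2w((-43,-78,116)),s2w((-90,-155,105)),s2w((-33,-85,116)),s2w((-53,-85,116))]).round(1).tolist())
E
```

```text
t 0.35 tcp sh [-440.3  559.4  257.5] w 88.0 F world [-0.   0.3 -0.5] F sh [-0.1  0.3] q6 [ 0.96  0.18  1.61  0.    1.35 -0.21]
[-1.65e+01 -1.00e-02  2.00e-02]
(-43, -85, 200) -> tool cm [  5.77 -50.5   56.39]
(-43, -85, 98) -> tool cm [10.2  0.   0. ]
[[-17.6, 602.9], [-14.7, 603.3], [-59.1, 574.4], [-13.6, 606.8], [-21.6, 599.0]]
```

View pics/w1.png

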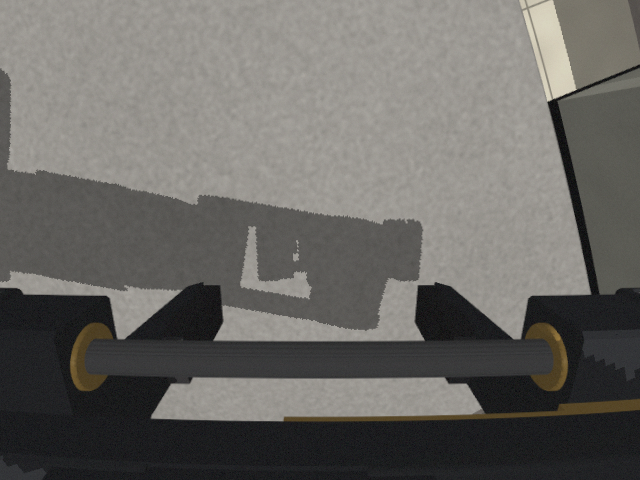

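Both move calls were refused and the arm hasn't moved; the wrist picture is unchanged. I'll try again with every key in each row.

Request:
apply_moves(
  series=[
    {"rx": -8.25,"ry": 0,"rz": 0,"x": 0,"y": 0,"z": 0,"grip": 4},
    {"rx": -8.25,"ry": 0,"rz": 0,"x": 0,"y": 0,"z": 0,"grip": 4},
    {"rx": 0,"ry": 0,"rz": 0,"x": 0,"y": -4,"z": 2.5,"grip": 4},
    {"rx": 0,"ry": 0,"rz": 0,"x": 0,"y": -4,"z": 2.5,"grip": 4},
    {"rx": 0,"ry": 0,"rz": 0,"x": 0,"y": -4,"z": 2.5,"grip": 4},
    {"rx": 0,"ry": 0,"rz": 0,"x": 0,"y": -4,"z": 2.5,"grip": 4},
    {"rx": 0,"ry": 0,"rz": 0,"x": 0,"y": -4,"z": 2.5,"grip": 4},
    {"rx": 0,"ry": 0,"rz": 0,"x": 0,"y": -4,"z": 2.5,"grip": 4},
  ],
)

```text
t: 1.2
ee_pos: [0.3473, 0.2718, 0.258]
tcp_rot: [0.706, 0.041, 0.706, -0.04]
wrist_force: [1.2, 0.9, -0.9]
width: 0.0402
```

Request:
apply_moves(
  series=[
    {"rx": 0,"ry": 0,"rz": 0,"x": 0,"y": -4,"z": 2.5,"grip": 4},
    {"rx": 0,"ry": 0,"rz": 0,"x": 0,"y": -4,"z": 2.5,"grip": 4},
    {"rx": 0,"ry": 0,"rz": 0,"x": 0,"y": -4,"z": 2.5,"grip": 4},
    {"rx": 0,"ry": 0,"rz": 0,"x": 0,"y": -4,"z": 2.5,"grip": 4},
    {"rx": 0,"ry": 0,"rz": 0,"x": 0,"y": -4,"z": 2.5,"grip": 4},
    {"rx": 0,"ry": 0,"rz": 0,"x": 0,"y": -4,"z": 2.5,"grip": 4},
    {"rx": 0,"ry": 0,"rz": 0,"x": 0,"y": -4,"z": 2.5,"grip": 4},
    {"rx": 0,"ry": 0,"rz": 0,"x": 0,"y": -4,"z": 2.5,"grip": 4},
  ],
)

```text
t: 2.0
ee_pos: [0.5095, -0.0694, 0.258]
tcp_rot: [0.706, 0.041, 0.706, -0.041]
wrist_force: [-0.1, 1.2, 1.2]
width: 0.0401
```

```bash
python3 - <<'E'
from h import *
st(); p,R,s=pose(); print(rv(R,90).round(2)); plan([(-43,-85,200),(-43,-85,98)])
f=grab("wrist","pics/w2.png"); print(proj(f,[s2w((-43,-85,116)),s2w((-43,-78,116)),s2w((-90,-155,105)),s2w((-33,-85,116)),s2w((-53,-85,116))]).round(1).tolist())
E
```

```text
t 2.0 tcp sh [-89.4  -2.4 258. ] w 40.1 F world [-0.1  1.2  1.2] F sh [-0.2  1.2] q6 [-0.37  0.04  1.76  0.    1.34 -1.82]
[-0.02  0.04 -0.  ]
(-43, -85, 200) -> tool cm [ 5.8  -8.25  4.64]
(-43, -85, 98) -> tool cm [ 1.02e+01 -0.00e+00 -1.00e-02]
[[217.4, 292.6], [225.8, 292.7], [133.7, 234.3], [218.3, 303.7], [216.4, 281.3]]
```

View pics/w2.png

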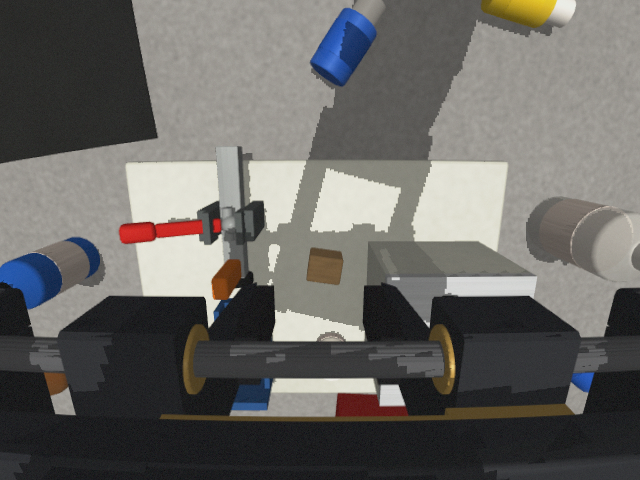

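The wrist view shows the orange handle near (227,278), the red grip at (138,233) and the pump bottle at right. I'll move above the handle.

Request:
apply_moves(
  series=[
    {"rx": 0,"ry": 0,"rz": 0,"x": 0,"y": -4.1,"z": 2.3,"grip": 4},
    {"rx": 0,"ry": 0,"rz": 0,"x": 0,"y": -4.1,"z": 2.3,"grip": 4},
    {"rx": 0,"ry": 0,"rz": 0,"x": 4.5,"y": 0,"z": 0,"grip": 4},
    {"rx": 0,"ry": 0,"rz": 0,"x": 4.5,"y": 0,"z": 0,"grip": 4},
    {"rx": 0,"ry": 0,"rz": 0,"x": 0,"y": 0,"z": 0,"grip": 4},
  ],
)

```text
t: 2.55
ee_pos: [0.5411, -0.1523, 0.1613]
tcp_rot: [0.702, 0.043, 0.71, -0.039]
wrist_force: [-1.0, 0.6, -0.3]
width: 0.0402
```

```bash
python3 - <<'E'
from h import *
st()
f=grab("wrist","pics/w3.png"); print(proj(f,[s2w((-43,-85,116)),s2w((-53,-92,116)),s2w((-53,-78,116)),s2w((-33,-85,116))]).round(1).tolist())
print(blobs(f["img"],(5,160,40),(16,255,255))[0])
E
```

```text
t 2.55 tcp sh [-48.6 -81.1 161.3] w 40.2 F world [-1.   0.6 -0.3] F sh [-1.1  0.5] q6 [-0.49  0.27  1.71  0.    1.18 -1.94]
[[308.8, 294.6], [295.2, 276.8], [322.1, 276.7], [309.0, 312.0]]
[(np.int32(1391), [311.6, 276.7], [298, 247, 27, 58]), (np.int32(137), [56.5, 404.0], [50, 391, 15, 23]), (np.int32(457), [313.4, 410.3], [291, 403, 46, 14])]
```

View pics/w3.png

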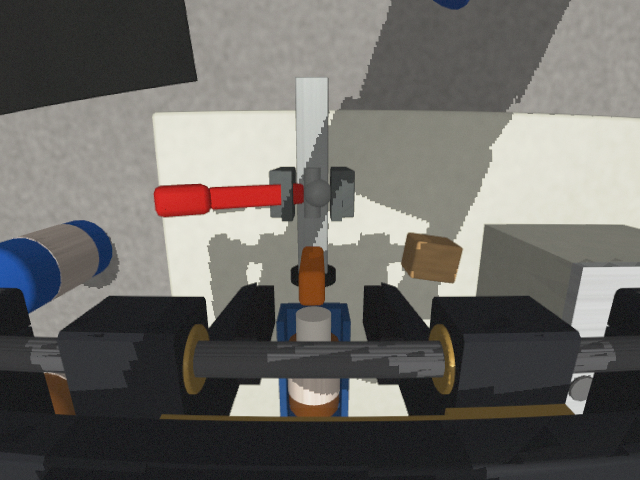

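Handle top is at about (312,290), which gives shaker x ≈ -46, y ≈ -83.5; the jaws straddle it. Checking the settled pose before descending.

```bash
python3 - <<'E'
from h import *
st(); p,R,s=pose(); print(rv(R,90).round(2)); plan([(-46,-84,98)])
E
```

```text
t 2.6 tcp sh [-46.5 -81.6 165. ] w 40.2 F world [ 0.2 -0.4  0.9] F sh [ 0.3 -0.4] q6 [-0.48  0.26  1.71  0.    1.18 -1.94]
[-0.02 -0.39 -0.15]
(-46, -84, 98) -> tool cm [ 6.7  -0.26  0.1 ]
```

Request:
apply_moves(
  series=[
    {"rx": 0,"ry": 0,"rz": 0,"x": 3.5,"y": 0,"z": -0.2,"grip": 4},
    {"rx": 0,"ry": 0,"rz": 0,"x": 3.5,"y": 0,"z": 0,"grip": 4},
    {"rx": 0,"ry": 0,"rz": 0,"x": 0,"y": 0,"z": 0,"grip": 4},
    {"rx": 0,"ry": 0,"rz": 0,"x": 0,"y": 0,"z": 0,"grip": 1},
    {"rx": 0,"ry": 0,"rz": 0,"x": 0,"y": 0,"z": 0,"grip": 1},
    {"rx": 0,"ry": 0,"rz": 0,"x": 0,"y": 0,"z": 0,"grip": 1},
  ],
  grip_force=15,
)

```text
t: 3.2
ee_pos: [0.5449, -0.1546, 0.1005]
tcp_rot: [0.707, 0.04, 0.705, -0.041]
wrist_force: [0.3, -0.3, -0.5]
width: 0.0184
```

```bash
python3 - <<'E'
from h import *
st(); p,R,s=pose(); print(rv(R,90).round(2))
E
```

```text
t 3.2 tcp sh [-44.5 -83.  100.5] w 18.4 F world [ 0.3 -0.3 -0.5] F sh [ 0.4 -0.3] q6 [-0.49  0.35  1.75 -0.    1.04 -1.94]
[0.02 0.24 0.09]
```

Request:
apply_moves(
  series=[
    {"rx": 0,"ry": 0,"rz": 0,"x": 0,"y": 0,"z": 0,"grip": 1},
    {"rx": 0,"ry": 0,"rz": 0,"x": 0,"y": 0,"z": 0,"grip": 1},
    {"rx": 0,"ry": 0,"rz": 0,"x": 0,"y": 0,"z": 1,"grip": 1},
    {"rx": 0,"ry": 0,"rz": 0,"x": 0,"y": 0,"z": 1,"grip": 1},
    {"rx": 0,"ry": 0,"rz": 0,"x": 0,"y": 0,"z": 1,"grip": 1},
    {"rx": 0,"ry": 0,"rz": 0,"x": 0,"y": 0,"z": 0.8,"grip": 1},
    {"rx": 0,"ry": 0,"rz": 0,"x": 0,"y": 0,"z": 0.4,"grip": 1},
    {"rx": 0,"ry": 0,"rz": 0,"x": 0,"y": 0,"z": 0,"grip": 1},
  ],
)

```text
t: 4.0
ee_pos: [0.5869, -0.1611, 0.1004]
tcp_rot: [0.708, 0.039, 0.704, -0.042]
wrist_force: [1.1, -6.5, 2.6]
width: 0.0138
```

```bash
python3 - <<'E'
from h import *
st(); p,R,s=pose(); print(rv(R,90).round(2))
E
```

```text
t 4.0 tcp sh [ -2.  -84.6 100.4] w 13.8 F world [ 1.1 -6.5  2.6] F sh [ 1.8 -6.3] q6 [-0.46  0.43  1.63 -0.    1.07 -1.92]
[-0.01  0.27  0.22]
```

Request:
apply_moves(
  series=[
    {"rx": 0,"ry": 0,"rz": 0,"x": 0,"y": -0.1,"z": 0.2,"grip": 1},
    {"rx": 0,"ry": 0,"rz": 0,"x": 0,"y": 0,"z": 0.2,"grip": 1},
    {"rx": 0,"ry": 0,"rz": 0,"x": 0,"y": 0,"z": 0,"grip": 1},
  ],
)

```text
t: 4.3
ee_pos: [0.59, -0.1615, 0.1003]
tcp_rot: [0.707, 0.04, 0.705, -0.041]
wrist_force: [-1.7, -3.1, 6.9]
width: 0.0138
```

```bash
python3 - <<'E'
from h import *
st()
E
```

```text
t 4.3 tcp sh [  1.1 -84.6 100.3] w 13.8 F world [-1.7 -3.1  6.9] F sh [-1.4 -3.3] q6 [-0.46  0.44  1.62 -0.    1.08 -1.92]
```

Request:
apply_moves(
  series=[
    {"rx": 0,"ry": 0,"rz": 0,"x": -0.05,"y": 0,"z": 0.2,"grip": 1},
    {"rx": 0,"ry": 0,"rz": 0,"x": 0,"y": 0,"z": 0.2,"grip": 1},
    {"rx": 0,"ry": 0,"rz": 0,"x": 0,"y": 0,"z": 0,"grip": 1},
  ],
)

```text
t: 4.6
ee_pos: [0.5908, -0.1616, 0.1001]
tcp_rot: [0.704, 0.04, 0.708, -0.041]
wrist_force: [-14.1, -1.8, 12.6]
width: 0.0143
```

```bash
python3 - <<'E'
from h import *
st()
E
```

```text
t 4.6 tcp sh [  1.9 -84.6 100.1] w 14.3 F world [-14.1  -1.8  12.6] F sh [-13.8  -3.4] q6 [-0.46  0.44  1.62 -0.    1.09 -1.91]
```

Firm stop at handle x = +1.9 mm (expected +2) with 14 N. Releasing and rising.

Request:
apply_moves(
  series=[
    {"rx": 0,"ry": 0,"rz": 0,"x": 0,"y": 0,"z": -0.15,"grip": 1},
    {"rx": 0,"ry": 0,"rz": 0,"x": 0,"y": 0,"z": 0,"grip": 4},
    {"rx": 0,"ry": 0,"rz": 0,"x": 0,"y": 0,"z": 0,"grip": 4},
    {"rx": 0,"ry": 0,"rz": 0,"x": -4,"y": 0,"z": 0,"grip": 4},
    {"rx": 0,"ry": 0,"rz": 0,"x": -4,"y": 0,"z": 0,"grip": 4},
    {"rx": 0,"ry": 0,"rz": 0,"x": -3,"y": 0,"z": -3,"grip": 4},
    {"rx": 0,"ry": 0,"rz": 0,"x": 0,"y": -3,"z": -4,"grip": 4},
    {"rx": 0,"ry": 0,"rz": 0,"x": 0,"y": -3,"z": -2,"grip": 4},
  ],
)

```text
t: 5.4
ee_pos: [0.494, -0.2093, 0.2098]
tcp_rot: [0.707, 0.039, 0.705, -0.04]
wrist_force: [0.5, 0.2, -0.2]
width: 0.04
```

```bash
python3 - <<'E'
from h import *
st();p,R,s=pose()
print(rv(R,180).round(1),rv(R,0).round(1))
T=grab("top");S=grab("scene")
a=T["img"][160:310,265:450];cv2.imwrite("pics/tz2.png",cv2.resize(a,None,fx=4.2,fy=4,interpolation=cv2.INTER_CUBIC)[:,:,::-1][:, :800])
a=S["img"][180:420,140:420];cv2.imwrite("pics/sz2.png",cv2.resize(a,None,fx=2.5,fy=2.5,interpolation=cv2.INTER_CUBIC)[:,:,::-1])
E
```

```text
t 5.4 tcp sh [ -88.8 -143.1  209.8] w 40.0 F world [ 0.5  0.2 -0.2] F sh [0.4 0.3] q6 [-0.62  0.14  1.75  0.    1.24 -2.08]
[-89.9   0.    0.1] [90.1  0.1 -0. ]
```

View pics/sz2.png

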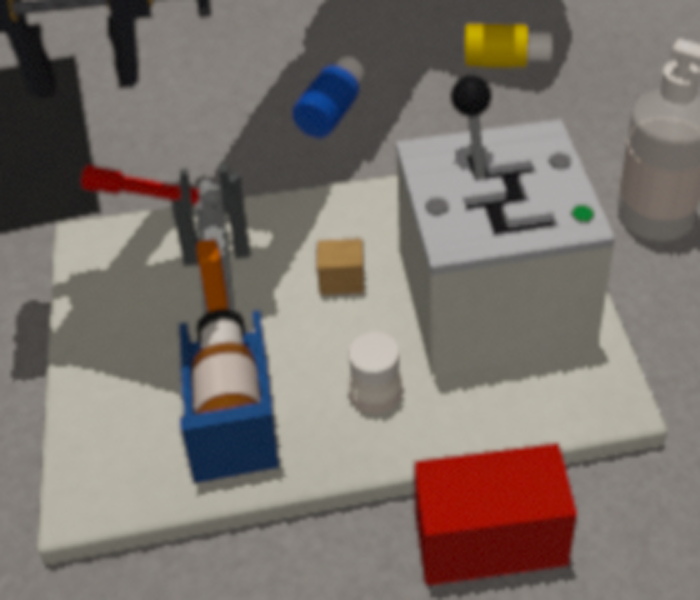

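View pics/tz2.png

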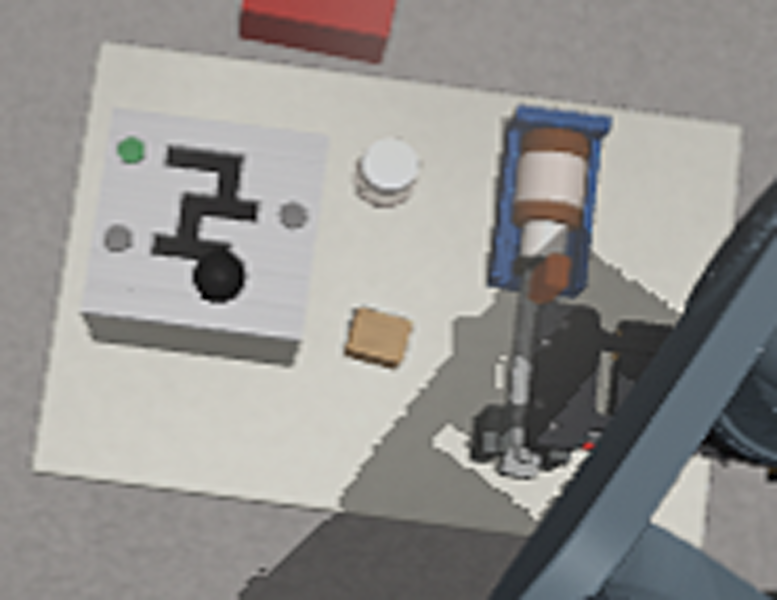

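The bottle is home against the end stop and the press touches its cap; bystanders are unmoved. Turning the jaws 90° for the cam lever.

Request:
apply_moves(
  series=[
    {"rx": 8.5,"ry": 0,"rz": 0,"x": 0,"y": 0,"z": 0,"grip": 4},
    {"rx": 8.5,"ry": 0,"rz": 0,"x": 0,"y": 0,"z": 0,"grip": 4},
    {"rx": 8.5,"ry": 0,"rz": 0,"x": 0,"y": 0,"z": 0,"grip": 4},
    {"rx": 8.5,"ry": 0,"rz": 0,"x": 0,"y": 0,"z": 0,"grip": 4},
    {"rx": 8.5,"ry": 0,"rz": 0,"x": 0,"y": 0,"z": 0,"grip": 4},
    {"rx": 8.5,"ry": 0,"rz": 0,"x": 0,"y": 0,"z": 0,"grip": 4},
    {"rx": 8.5,"ry": 0,"rz": 0,"x": 0,"y": 0,"z": 0,"grip": 4},
    {"rx": 8.5,"ry": 0,"rz": 0,"x": 0,"y": 0,"z": 0,"grip": 4},
  ],
)

```text
t: 6.3
ee_pos: [0.4959, -0.2091, 0.2083]
tcp_rot: [0.561, 0.43, 0.561, -0.43]
wrist_force: [-0.2, 0.8, -0.3]
width: 0.0404
```

Request:
apply_moves(
  series=[
    {"rx": 8.5,"ry": 0,"rz": 0,"x": 0,"y": 0,"z": 0,"grip": 4},
    {"rx": 8.5,"ry": 0,"rz": 0,"x": 0,"y": 0,"z": 0,"grip": 4},
    {"rx": 5,"ry": 0,"rz": 0,"x": 0,"y": 0,"z": 0,"grip": 4},
    {"rx": 0,"ry": 0,"rz": 0,"x": 0,"y": 0,"z": 0,"grip": 4},
  ],
)

```text
t: 6.7
ee_pos: [0.4958, -0.2092, 0.2083]
tcp_rot: [0.471, 0.528, 0.47, -0.528]
wrist_force: [-0.7, -0.2, -0.3]
width: 0.04
```

```bash
python3 - <<'E'
from h import *
st();p,R,s=pose()
print(rv(R,0).round(1)); plan([(-90,-154,160),(-90,-154,107)])
f=grab("wrist","pics/w4.png"); print(proj(f,[s2w((-90,-154,106)),s2w((-90,-167,111))]).round(1).tolist())
import cv2
I=cv2.imread("pics/top0.png")[:,:,::-1];T=grab("top")
print(w2s(onz(T,475,258,.14)),w2s(onz(T,494,254,.145)),w2s(onz(T,465,260,.0)))
print(blobs(f["img"],(0,200,60),(4,255,255))[0])
E
```

```text
t 6.7 tcp sh [ -87.  -142.8  208.3] w 40.0 F world [-0.7 -0.2 -0.3] F sh [-0.7 -0.3] q6 [-0.62  0.15  1.75  0.    1.24 -0.51]
[-0. -0. -0.]
(-90, -154, 160) -> tool cm [ 4.83 -0.3   1.12]
(-90, -154, 107) -> tool cm [ 5.3 -0.   0. ]
[[314.7, 269.1], [314.7, 289.5]]
[ -49.50822648 -265.10885643  140.        ] [ -35.38638669 -306.76357959  145.        ] [ -33.60218752 -287.04741461    0.        ]
[(np.int32(209), [634.3, 12.9], [626, 0, 14, 27]), (np.int32(121), [312.4, 174.6], [305, 171, 16, 8]), (np.int32(805), [312.5, 236.0], [302, 190, 22, 96]), (np.int32(15), [322.1, 253.0], [321, 249, 3, 8]), (np.int32(50), [307.0, 272.6], [302, 267, 14, 11])]
```

View pics/w4.png

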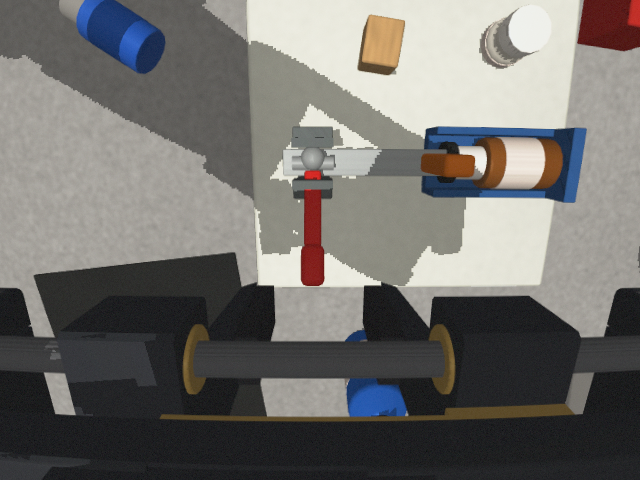

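The red grip sits at (313,267), between and ahead of the jaws as predicted. Descending on it.

Request:
apply_moves(
  series=[
    {"rx": 0,"ry": 0,"rz": 0,"x": 2.4,"y": -0.4,"z": 1.1,"grip": 4},
    {"rx": 0,"ry": 0,"rz": 0,"x": 3.5,"y": 0,"z": 0,"grip": 4},
    {"rx": 0,"ry": 0,"rz": 0,"x": 4.3,"y": 0,"z": 0,"grip": 4},
    {"rx": 0,"ry": 0,"rz": 0,"x": 0,"y": 0,"z": 0,"grip": 4},
    {"rx": 0,"ry": 0,"rz": 0,"x": 0,"y": 0,"z": 0,"grip": 1},
    {"rx": 0,"ry": 0,"rz": 0,"x": 0,"y": 0,"z": 0,"grip": 1},
    {"rx": 0,"ry": 0,"rz": 0,"x": 0,"y": 0,"z": 0,"grip": 1},
    {"rx": 0,"ry": 0,"rz": 0,"x": 0,"y": 0,"z": 0,"grip": 1},
  ],
  grip_force=25,
)

```text
t: 7.6
ee_pos: [0.4904, -0.2211, 0.1086]
tcp_rot: [-0.472, -0.528, -0.47, 0.528]
wrist_force: [-5.2, -0.4, 6.3]
width: 0.0158
```

```bash
python3 - <<'E'
from h import *
st();p,R,s=pose()
print(rv(R,0).round(1))
a0=-1.12
ths=np.r_[a0,-.9,-.7,-.5,-.3,-.1,.1,.3,.5,.7,.9,1.1,1.31]
P=np.c_[-85+75*np.sin(ths),73+75*np.cos(ths)]
for th,d,q in zip(ths[1:],np.diff(P,axis=0)/10,P[1:]): print(th,q.round(1),"x",round(-d[1],2),"z",round(-d[0],2))
E
```

```text
t 7.6 tcp sh [ -91.1 -155.3  108.6] w 15.8 F world [-5.2 -0.4  6.3] F sh [-5.2 -1. ] q6 [-0.64  0.28  1.81 -0.    1.04 -0.53]
[ 0.   0.1 -0.1]
-0.9 [-143.7  119.6] x -1.39 z -0.88
-0.7 [-133.3  130.4] x -1.07 z -1.04
-0.5 [-121.   138.8] x -0.85 z -1.24
-0.3 [-107.2  144.7] x -0.58 z -1.38
-0.1 [-92.5 147.6] x -0.3 z -1.47
0.1 [-77.5 147.6] x -0.0 z -1.5
0.3 [-62.8 144.7] x 0.3 z -1.47
0.5 [-49.  138.8] x 0.58 z -1.38
0.7 [-36.7 130.4] x 0.85 z -1.24
0.9 [-26.3 119.6] x 1.07 z -1.04
1.1 [-18.2 107. ] x 1.26 z -0.81
1.31 [-12.5  92.3] x 1.47 z -0.56
```

Request:
apply_moves(
  series=[
    {"rx": 0,"ry": 0,"rz": 0,"x": -1.35,"y": 0,"z": -0.8,"grip": 1},
    {"rx": 0,"ry": 0,"rz": 0,"x": -1.1,"y": 0,"z": -1.1,"grip": 1},
    {"rx": 0,"ry": 0,"rz": 0,"x": -0.85,"y": 0,"z": -1.3,"grip": 1},
    {"rx": 0,"ry": 0,"rz": 0,"x": -0.6,"y": 0,"z": -1.4,"grip": 1},
    {"rx": 0,"ry": 0,"rz": 0,"x": -0.3,"y": 0,"z": -1.5,"grip": 1},
    {"rx": 0,"ry": 0,"rz": 0,"x": 0,"y": 0,"z": 0,"grip": 1},
  ],
)

```text
t: 8.2
ee_pos: [0.4974, -0.1588, 0.1509]
tcp_rot: [0.472, 0.527, 0.47, -0.527]
wrist_force: [-5.0, -0.5, 10.1]
width: 0.0156
```

```bash
python3 - <<'E'
from h import *
st()
S=grab("scene")
a=S["img"][180:420,140:420];cv2.imwrite("pics/sz3.png",cv2.resize(a,None,fx=2.5,fy=2.5,interpolation=cv2.INTER_CUBIC)[:,:,::-1])
E
```

```text
t 8.2 tcp sh [-91.2 -92.5 150.9] w 15.6 F world [-5.  -0.5 10.1] F sh [-4.9 -1.1] q6 [-0.54  0.19  1.83 -0.    1.12 -0.42]
```

View pics/sz3.png

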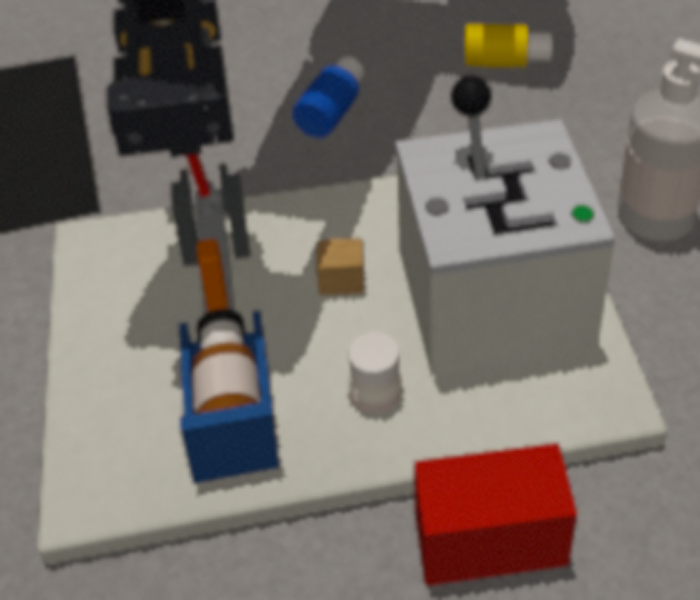

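The lever is almost upright in the grip and following well. Continuing over the top.

Request:
apply_moves(
  series=[
    {"rx": 0,"ry": 0,"rz": 0,"x": 0,"y": 0,"z": -1.5,"grip": 1},
    {"rx": 0,"ry": 0,"rz": 0,"x": 0.35,"y": 0,"z": -1.5,"grip": 1},
    {"rx": 0,"ry": 0,"rz": 0,"x": 0.6,"y": 0,"z": -1.4,"grip": 1},
    {"rx": 0,"ry": 0,"rz": 0,"x": 0.9,"y": 0,"z": -1.25,"grip": 1},
    {"rx": 0,"ry": 0,"rz": 0,"x": 1.1,"y": 0,"z": -1.1,"grip": 1},
    {"rx": 0,"ry": 0,"rz": 0,"x": 0,"y": 0,"z": 0,"grip": 1},
  ],
  grip_force=35,
)

```text
t: 8.85
ee_pos: [0.505, -0.0912, 0.1192]
tcp_rot: [0.471, 0.528, 0.471, -0.527]
wrist_force: [-0.3, 1.9, 3.2]
width: 0.0152
```

```bash
python3 - <<'E'
from h import *
st()
E
```

```text
t 8.85 tcp sh [-91.4 -24.6 119.2] w 15.2 F world [-0.3  1.9  3.2] F sh [-0.5  1.8] q6 [-0.41  0.22  1.87  0.    1.05 -0.3 ]
```

Request:
apply_moves(
  series=[
    {"rx": 0,"ry": 0,"rz": 0,"x": 1.3,"y": 0,"z": -0.8,"grip": 1},
    {"rx": 0,"ry": 0,"rz": 0,"x": 1.3,"y": 0,"z": -0.4,"grip": 1},
    {"rx": 0,"ry": 0,"rz": 0,"x": 0.3,"y": 0,"z": 0,"grip": 1},
    {"rx": 0,"ry": 0,"rz": 0,"x": 0,"y": 0,"z": 0,"grip": 1},
  ],
)

```text
t: 9.25
ee_pos: [0.5063, -0.0793, 0.0903]
tcp_rot: [0.47, 0.529, 0.471, -0.527]
wrist_force: [0.4, 7.4, 1.5]
width: 0.0151
```

```bash
python3 - <<'E'
from h import *
st()
E
```

```text
t 9.25 tcp sh [-91.4 -12.6  90.3] w 15.1 F world [0.4 7.4 1.5] F sh [-0.4  7.4] q6 [-0.39  0.27  1.88  0.    0.99 -0.28]
```

Request:
apply_moves(
  series=[
    {"rx": 0,"ry": 0,"rz": 0,"x": 0.3,"y": 0,"z": 0,"grip": 1},
    {"rx": 0,"ry": 0,"rz": 0,"x": 0.3,"y": 0,"z": 0,"grip": 1},
    {"rx": 0,"ry": 0,"rz": 0,"x": 0,"y": 0,"z": 0,"grip": 1},
  ],
)

```text
t: 9.55
ee_pos: [0.5069, -0.0794, 0.0874]
tcp_rot: [0.47, 0.529, 0.471, -0.527]
wrist_force: [-10.5, 11.6, 29.5]
width: 0.0146
```

```bash
python3 - <<'E'
from h import *
st()
E
```

```text
t 9.55 tcp sh [-90.9 -12.7  87.4] w 14.6 F world [-10.5  11.6  29.5] F sh [-11.8  10.3] q6 [-0.39  0.27  1.88  0.    0.98 -0.28]
```

A 29 N reaction confirms the lever is on its stop. Releasing and rising.

Request:
apply_moves(
  series=[
    {"rx": 0,"ry": 0,"rz": 0,"x": -0.5,"y": 0,"z": 0,"grip": 1},
    {"rx": 0,"ry": 0,"rz": 0,"x": 0,"y": 0,"z": 0,"grip": 4},
    {"rx": 0,"ry": 0,"rz": 0,"x": 0,"y": 0,"z": 0,"grip": 4},
    {"rx": 0,"ry": 0,"rz": 0,"x": -4.5,"y": 0,"z": 0,"grip": 4},
    {"rx": 0,"ry": 0,"rz": 0,"x": -4.5,"y": 0,"z": 0,"grip": 4.5},
    {"rx": 0,"ry": 0,"rz": 0,"x": -4.5,"y": 0,"z": 0,"grip": 4.5},
    {"rx": 0,"ry": 0,"rz": 0,"x": -3,"y": 0,"z": 0,"grip": 4.5},
    {"rx": 0,"ry": 0,"rz": 0,"x": 0,"y": 0,"z": 0,"grip": 4.5},
  ],
)

```text
t: 10.35
ee_pos: [0.5085, -0.082, 0.2589]
tcp_rot: [0.473, 0.529, 0.467, -0.527]
wrist_force: [0.6, 0.2, 0.0]
width: 0.0451
```

```bash
python3 - <<'E'
from h import *
st()
S=grab("scene");T=grab("top");W=grab("wrist","pics/w5.png")
a=S["img"][180:420,140:420];cv2.imwrite("pics/sz4.png",cv2.resize(a,None,fx=2.5,fy=2.5,interpolation=cv2.INTER_CUBIC)[:,:,::-1])
print("red",blobs(S["img"],(0,200,60),(4,255,255),(140,180,420,420))[0], proj(S,[s2w((-90,-13,92)),s2w((-39.5,98,180))]))
print("W",proj(W,[s2w((-90,-13,92)),s2w((-39.5,98,180))]))
plan([(-39.5,98,240),(-39.5,98,180)])
E
```

```text
t 10.35 tcp sh [-88.9 -15.1 258.9] w 45.1 F world [0.6 0.2 0. ] F sh [0.6 0.2] q6 [-0.39  0.04  1.76 -0.    1.33 -0.28]
red [(np.int32(188), [252.8, 248.4], [232, 241, 37, 15]), (np.int32(2853), [337.2, 385.0], [307, 358, 63, 55])] [[260.96925722 246.41008136]
 [327.83101893 218.32313591]]
W [[320.64132292 231.48827339]
 [417.7530104   64.80842039]]
(-39.5, 98, 240) -> tool cm [  1.25   5.27 -11.21]
(-39.5, 98, 180) -> tool cm [6.   0.01 0.  ]
```

View pics/sz4.png

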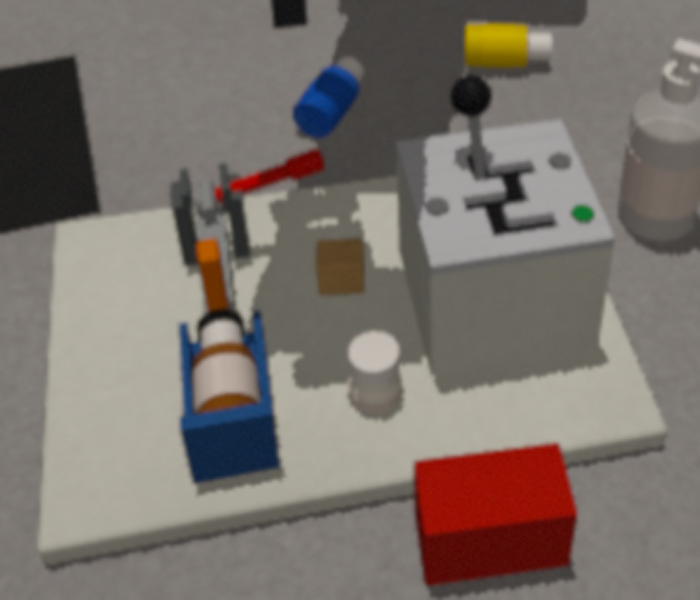

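View pics/w5.png

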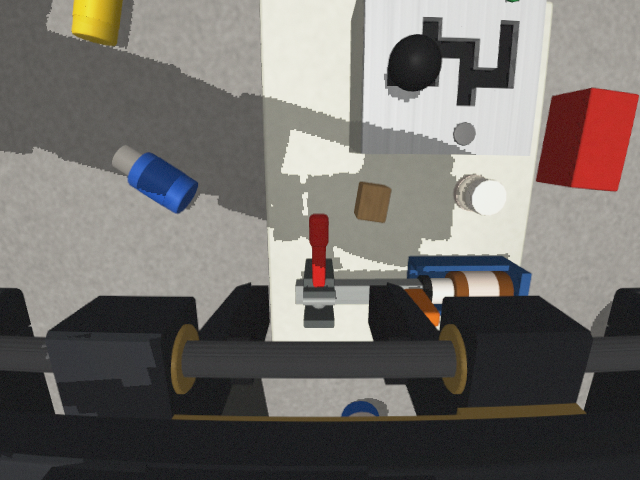

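The red grip's centre is at about (262,245) in the scene view, against (261,246) predicted for closed. The knob in the wrist view at (415,62) also matches its prediction. Moving over the knob.

Request:
apply_moves(
  series=[
    {"rx": 0,"ry": 0,"rz": 0,"x": 0,"y": 1.7,"z": -3.8,"grip": 4.5},
    {"rx": 0,"ry": 0,"rz": 0,"x": 0,"y": 1.7,"z": -3.7,"grip": 4.5},
    {"rx": 0,"ry": 0,"rz": 0,"x": 0,"y": 1.7,"z": -3.7,"grip": 4.5},
    {"rx": 0,"ry": 0,"rz": 0,"x": 2.5,"y": 0,"z": 0,"grip": 4.5},
    {"rx": 0,"ry": 0,"rz": 0,"x": 0,"y": 0,"z": 0,"grip": 4.5},
    {"rx": 0,"ry": 0,"rz": 0,"x": 0,"y": 0,"z": 0,"grip": 4.5},
  ],
)

```text
t: 11.1
ee_pos: [0.568, 0.0247, 0.2266]
tcp_rot: [-0.469, -0.527, -0.472, 0.529]
wrist_force: [-0.2, -0.1, 0.6]
width: 0.0445
```

```bash
python3 - <<'E'
from h import *
st(); p,R,s=pose();print(rv(R,0).round(1))
W=grab("wrist","pics/w6.png")
print("W",proj(W,[s2w((-39.5,98,180)),s2w((-39.5,98,194))]))
plan([(-39.5,98,180)])
E
```

```text
t 11.1 tcp sh [-42.1  97.8 226.6] w 44.5 F world [-0.2 -0.1  0.6] F sh [-0.2 -0.1] q6 [-0.17  0.2   1.65 -0.    1.3  -0.05]
[-0.  -0.   0.3]
W [[324.8840638  283.55634181]
 [325.26061362 294.16425189]]
(-39.5, 98, 180) -> tool cm [ 4.78  0.2  -0.05]
```

View pics/w6.png

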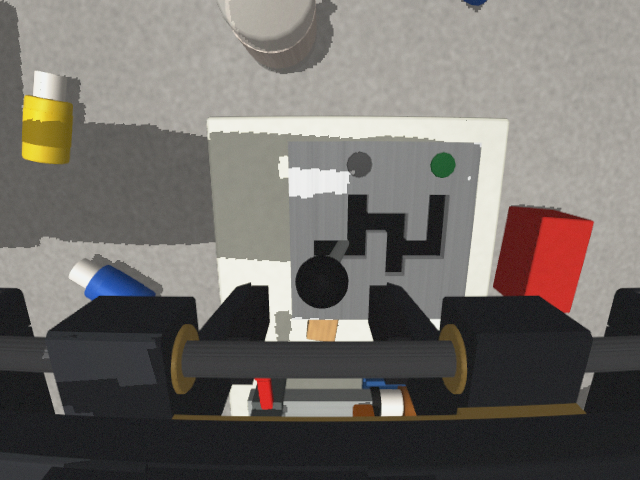

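The knob at (322,282) lies between the jaws, matching the prediction of (325,284).

Request:
apply_moves(
  series=[
    {"rx": 0,"ry": 0,"rz": 0,"x": 2.4,"y": 0.1,"z": 0,"grip": 4.5},
    {"rx": 0,"ry": 0,"rz": 0,"x": 2.4,"y": 0,"z": 0,"grip": 4.5},
    {"rx": 0,"ry": 0,"rz": 0,"x": 0,"y": 0,"z": 0,"grip": 4.5},
    {"rx": 0,"ry": 0,"rz": 0,"x": 0,"y": 0,"z": 0,"grip": 2},
    {"rx": 0,"ry": 0,"rz": 0,"x": 0,"y": 0,"z": 0,"grip": 2},
    {"rx": 0,"ry": 0,"rz": 0,"x": 0,"y": 0,"z": 0,"grip": 2},
    {"rx": 0,"ry": 0,"rz": 0,"x": 0,"y": 0,"z": 0,"grip": 2},
  ],
  grip_force=15,
)

```text
t: 11.85
ee_pos: [0.5713, 0.0243, 0.1825]
tcp_rot: [0.471, 0.528, 0.47, -0.527]
wrist_force: [-0.6, 0.0, 4.8]
width: 0.026
```

```bash
python3 - <<'E'
from h import *
st()
P=[(-26.5,-8),(-16,-9),(-16,9),(10,9),(10,-9),(36,-9),(36,21)]
K=np.array([[1.5*x,110+1.5*y,20+165*np.sqrt(1-(x*x+y*y)/110**2)] for x,y in P])
print(K.round(1)); d=np.diff(K,axis=0)/10
for k in d: print("x",round(-k[2],2),"y",round(k[0],2),"z",round(-k[1],2))
E
```

```text
t 11.85 tcp sh [-38.8  97.8 182.5] w 26.0 F world [-0.6  0.   4.8] F sh [-0.6 -0. ] q6 [-0.16  0.25  1.68 -0.    1.2  -0.05]
[[-39.8  98.  179.7]
 [-24.   96.5 182.7]
 [-24.  123.5 182.7]
 [ 15.  123.5 183.8]
 [ 15.   96.5 183.8]
 [ 54.   96.5 175.3]
 [ 54.  141.5 172.7]]
x -0.3 y 1.58 z 0.15
x -0.0 y 0.0 z -2.7
x -0.11 y 3.9 z -0.0
x -0.0 y 0.0 z 2.7
x 0.84 y 3.9 z -0.0
x 0.26 y 0.0 z -4.5
```

Request:
apply_moves(
  series=[
    {"rx": 0,"ry": 0,"rz": 0,"x": -0.1,"y": 0.8,"z": 0.05,"grip": 2},
    {"rx": 0,"ry": 0,"rz": 0,"x": 0,"y": 0.7,"z": 0.05,"grip": 2},
    {"rx": 0,"ry": 0,"rz": 0,"x": 0,"y": 0,"z": 0,"grip": 2},
  ],
)

```text
t: 12.15
ee_pos: [0.5869, 0.0217, 0.1839]
tcp_rot: [0.471, 0.529, 0.47, -0.527]
wrist_force: [-1.3, 0.0, 8.4]
width: 0.0265
```

```bash
python3 - <<'E'
from h import *
st()
W=grab("wrist","pics/w7.png")
E
```

```text
t 12.15 tcp sh [-22.9  97.  183.9] w 26.5 F world [-1.3  0.   8.4] F sh [-1.2 -0.1] q6 [-0.17  0.28  1.64  0.    1.21 -0.05]
```

View pics/w7.png

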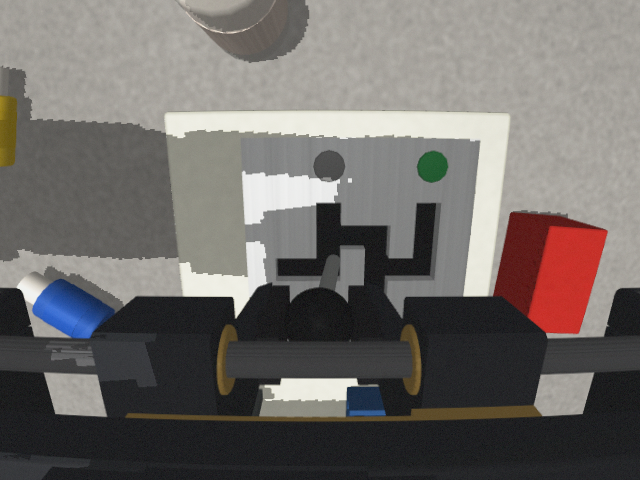

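The stem, at about (331,262), is in line with the first crossing, which spans columns 317 to 340. Crossing over.

Request:
apply_moves(
  series=[
    {"rx": 0,"ry": 0,"rz": 0,"x": 0,"y": 0,"z": -0.9,"grip": 2},
    {"rx": 0,"ry": 0,"rz": 0,"x": 0,"y": 0,"z": -0.9,"grip": 2},
    {"rx": 0,"ry": 0,"rz": 0,"x": 0,"y": 0,"z": -0.9,"grip": 2},
    {"rx": 0,"ry": 0,"rz": 0,"x": 0,"y": 0,"z": 0,"grip": 2},
  ],
)

```text
t: 12.6
ee_pos: [0.5893, 0.0496, 0.1832]
tcp_rot: [0.471, 0.528, 0.47, -0.527]
wrist_force: [-0.6, -0.2, 7.3]
width: 0.026
```

```bash
python3 - <<'E'
from h import *
st()
W=grab("wrist","pics/w8.png")
E
```

```text
t 12.6 tcp sh [-23.7 125.  183.2] w 26.0 F world [-0.6 -0.2  7.3] F sh [-0.5 -0.2] q6 [-0.12  0.29  1.63  0.    1.22 -0.  ]
```

View pics/w8.png

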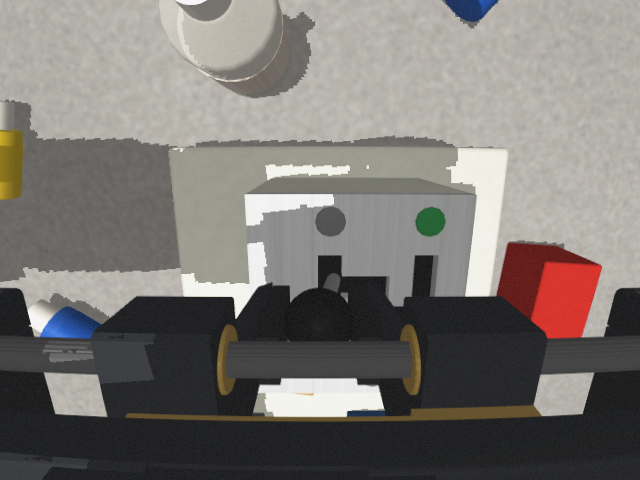

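The stem is at the corner of the second leg. Moving along +x.

Request:
apply_moves(
  series=[
    {"rx": 0,"ry": 0,"rz": 0,"x": 0,"y": 0.8,"z": 0.1,"grip": 2},
    {"rx": 0,"ry": 0,"rz": 0,"x": -0.05,"y": 1,"z": 0,"grip": 2},
    {"rx": 0,"ry": 0,"rz": 0,"x": 0,"y": 1,"z": 0,"grip": 2},
    {"rx": 0,"ry": 0,"rz": 0,"x": 0,"y": 1,"z": 0,"grip": 2},
    {"rx": 0,"ry": 0,"rz": 0,"x": 0,"y": 0,"z": 0,"grip": 2},
  ],
)

```text
t: 13.15
ee_pos: [0.6264, 0.0432, 0.1813]
tcp_rot: [-0.47, -0.528, -0.471, 0.528]
wrist_force: [-0.5, 0.6, -0.4]
width: 0.0262
```

```bash
python3 - <<'E'
from h import *
st()
W=grab("wrist","pics/w9.png")
E
```

```text
t 13.15 tcp sh [ 13.8 122.8 181.3] w 26.2 F world [-0.5  0.6 -0.4] F sh [-0.5  0.5] q6 [-0.12  0.37  1.53  0.    1.24 -0.  ]
```

View pics/w9.png

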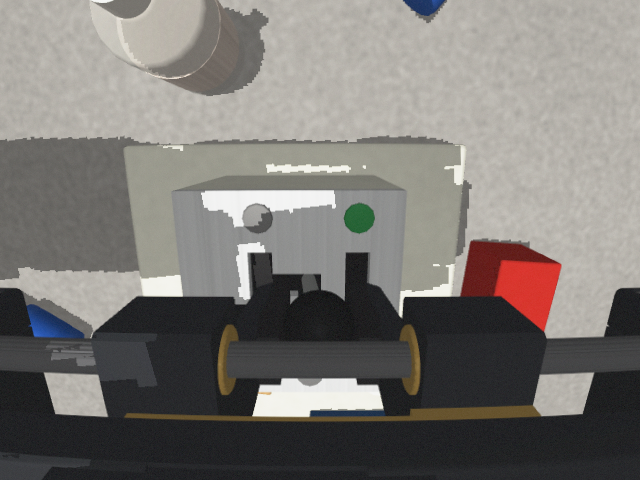

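The stem at (310,285) is centred on the second crossing. Crossing towards -y.

Request:
apply_moves(
  series=[
    {"rx": 0,"ry": 0,"rz": 0,"x": 0,"y": 0.1,"z": 0.9,"grip": 2},
    {"rx": 0,"ry": 0,"rz": 0,"x": 0,"y": 0,"z": 0.9,"grip": 2},
    {"rx": 0,"ry": 0,"rz": 0,"x": 0,"y": 0,"z": 0.8,"grip": 2},
    {"rx": 0,"ry": 0,"rz": 0,"x": 0,"y": 0,"z": 0,"grip": 2},
  ],
)

```text
t: 13.6
ee_pos: [0.6232, 0.0161, 0.1813]
tcp_rot: [-0.47, -0.528, -0.47, 0.529]
wrist_force: [-0.2, 1.0, -6.4]
width: 0.0258
```

```bash
python3 - <<'E'
from h import *
st()
W=grab("wrist","pics/w10.png")
E
```

```text
t 13.6 tcp sh [ 13.7  95.5 181.3] w 25.8 F world [-0.2  1.  -6.4] F sh [-0.3  1. ] q6 [-0.16  0.36  1.54 -0.    1.24 -0.05]
```

View pics/w10.png

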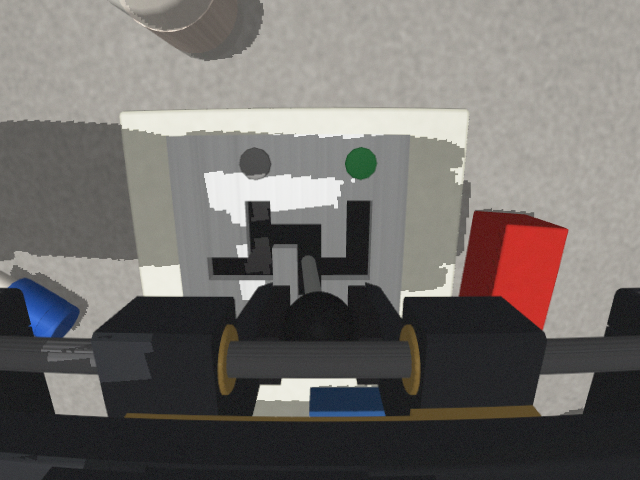

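The stem has reached the third leg, near (309,262). Moving on along +x, sinking along the arc.

Request:
apply_moves(
  series=[
    {"rx": 0,"ry": 0,"rz": 0,"x": 0,"y": 1,"z": -0.1,"grip": 2},
    {"rx": 0,"ry": 0,"rz": 0,"x": 0.15,"y": 1,"z": 0,"grip": 2},
    {"rx": 0,"ry": 0,"rz": 0,"x": 0.2,"y": 1,"z": 0,"grip": 2},
    {"rx": 0,"ry": 0,"rz": 0,"x": 0.35,"y": 1,"z": 0,"grip": 2},
    {"rx": 0,"ry": 0,"rz": 0,"x": 0,"y": 0,"z": 0,"grip": 2},
  ],
)

```text
t: 14.15
ee_pos: [0.664, 0.014, 0.1749]
tcp_rot: [-0.47, -0.527, -0.471, 0.528]
wrist_force: [-8.5, 0.6, -1.9]
width: 0.0263
```

```bash
python3 - <<'E'
from h import *
st()
W=grab("wrist","pics/w11.png")
E
```

```text
t 14.15 tcp sh [ 54.5  98.2 174.9] w 26.3 F world [-8.5  0.6 -1.9] F sh [-8.6 -0.4] q6 [-0.16  0.45  1.43 -0.    1.26 -0.04]
```

View pics/w11.png

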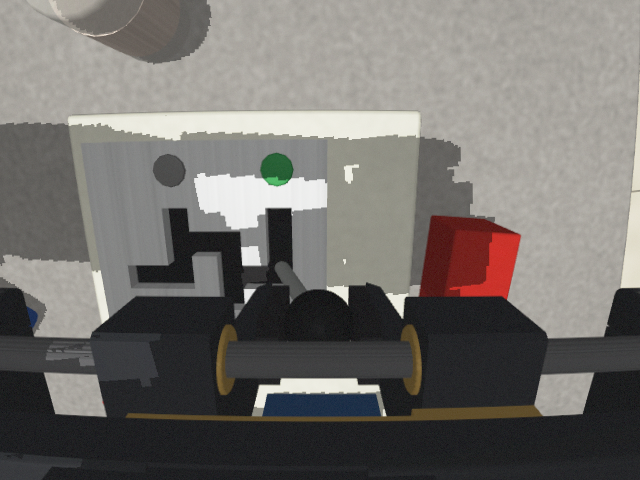

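The stem at (282,267) lines up with the slot beside the green dot (columns 267 to 292), pressing lightly on the end wall. I'll back off a little and go into slot 3.

Request:
apply_moves(
  series=[
    {"rx": 0,"ry": 0,"rz": 0,"x": 0,"y": -0.15,"z": -0.4,"grip": 2},
    {"rx": 0,"ry": 0,"rz": 0,"x": 0,"y": -0.1,"z": -1,"grip": 2},
    {"rx": 0,"ry": 0,"rz": 0,"x": 0.1,"y": 0,"z": -1,"grip": 2},
    {"rx": 0,"ry": 0,"rz": 0,"x": 0.1,"y": 0,"z": -1,"grip": 2},
    {"rx": 0,"ry": 0,"rz": 0,"x": 0.1,"y": 0,"z": -0.8,"grip": 2},
    {"rx": 0,"ry": 0,"rz": 0,"x": 0,"y": 0,"z": -0.2,"grip": 2},
    {"rx": 0,"ry": 0,"rz": 0,"x": 0,"y": 0,"z": 0,"grip": 2},
  ],
)

```text
t: 14.9
ee_pos: [0.6668, 0.0587, 0.1725]
tcp_rot: [0.471, 0.528, 0.47, -0.527]
wrist_force: [-0.4, -0.3, -0.9]
width: 0.0263
```

```bash
python3 - <<'E'
from h import *
st()
W=grab("wrist","pics/w12.png");S=grab("scene")
a=S["img"][180:420,140:420];cv2.imwrite("pics/sz5.png",cv2.resize(a,None,fx=2.5,fy=2.5,interpolation=cv2.INTER_CUBIC)[:,:,::-1])
E
```

```text
t 14.9 tcp sh [ 52.2 142.8 172.5] w 26.3 F world [-0.4 -0.3 -0.9] F sh [-0.4 -0.4] q6 [-0.09  0.46  1.42  0.    1.26  0.02]
```

View pics/w12.png

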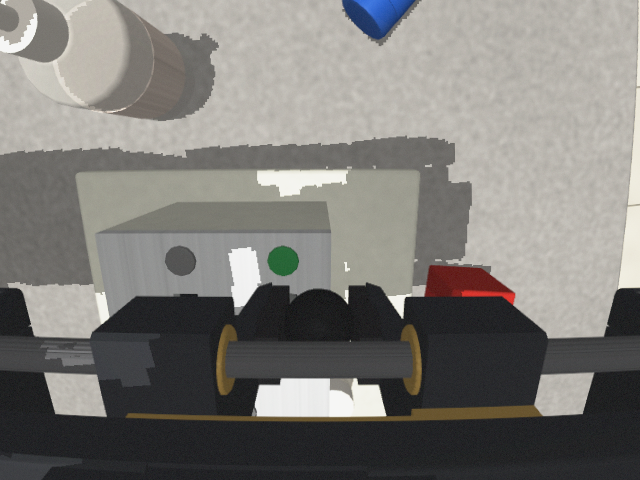

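View pics/sz5.png

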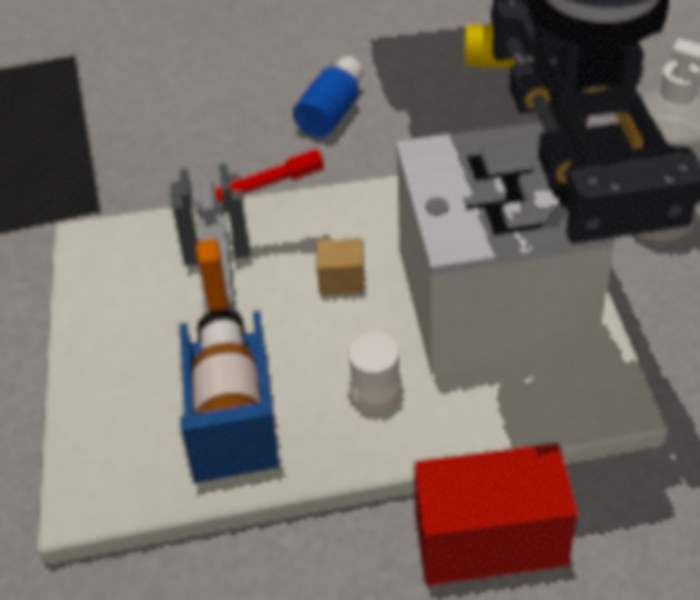

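The knob is at y ≈ 143 (nominal 141.5) and the stem is in slot 3. A small extra push to feel for the slot end.

Request:
apply_moves(
  series=[
    {"rx": 0,"ry": 0,"rz": 0,"x": 0,"y": 0.05,"z": -0.2,"grip": 2},
    {"rx": 0,"ry": 0,"rz": 0,"x": 0,"y": 0,"z": 0,"grip": 2},
    {"rx": 0,"ry": 0,"rz": 0,"x": 0,"y": 0,"z": 0,"grip": 2},
  ],
)

```text
t: 15.3
ee_pos: [0.667, 0.0593, 0.1724]
tcp_rot: [-0.47, -0.528, -0.47, 0.528]
wrist_force: [-2.8, -3.2, 0.2]
width: 0.0261
```

```bash
python3 - <<'E'
from h import *
st()
E
```

```text
t 15.3 tcp sh [ 52.3 143.5 172.4] w 26.1 F world [-2.8 -3.2  0.2] F sh [-2.4 -3.5] q6 [-0.09  0.46  1.42 -0.    1.26  0.03]
```

The end wall of the slot pushes back with 3.5 N, so the stem is fully in. Releasing and rising straight up.

Request:
apply_moves(
  series=[
    {"rx": 0,"ry": 0,"rz": 0,"x": 0,"y": 0,"z": 0.05,"grip": 2},
    {"rx": 0,"ry": 0,"rz": 0,"x": 0,"y": 0,"z": 0,"grip": 4.5},
    {"rx": 0,"ry": 0,"rz": 0,"x": 0,"y": 0,"z": 0,"grip": 4.5},
    {"rx": 0,"ry": 0,"rz": 0,"x": 0,"y": 0,"z": 0,"grip": 4.5},
    {"rx": 0,"ry": 0,"rz": 0,"x": -3,"y": 0,"z": 0,"grip": 4.5},
    {"rx": 0,"ry": 0,"rz": 0,"x": -4.5,"y": 0,"z": 0,"grip": 4.5},
    {"rx": 0,"ry": 0,"rz": 0,"x": -4.5,"y": 0,"z": 0,"grip": 4.5},
    {"rx": 0,"ry": 0,"rz": 0,"x": 0,"y": 0,"z": -4.5,"grip": 4.5},
  ],
)

```text
t: 16.1
ee_pos: [0.676, 0.1001, 0.3014]
tcp_rot: [0.473, 0.532, 0.465, -0.526]
wrist_force: [0.7, -0.2, 1.4]
width: 0.0451
```

Request:
apply_moves(
  series=[
    {"rx": 0,"ry": 0,"rz": 0,"x": 0,"y": -3,"z": -4,"grip": 4.5},
    {"rx": 0,"ry": 0,"rz": 0,"x": 0,"y": -3,"z": -4,"grip": 4.5},
    {"rx": 0,"ry": 0,"rz": 0,"x": 0,"y": -3,"z": -4,"grip": 4.5},
    {"rx": 0,"ry": 0,"rz": 0,"x": 0,"y": -3,"z": -4,"grip": 4.5},
    {"rx": 0,"ry": 0,"rz": 0,"x": 0,"y": -3,"z": -4,"grip": 4.5},
    {"rx": 0,"ry": 0,"rz": 0,"x": 0,"y": -3,"z": -4,"grip": 4.5},
    {"rx": 0,"ry": 0,"rz": 0,"x": 0,"y": 0,"z": 0,"grip": 4.5},
  ],
)

```text
t: 16.8
ee_pos: [0.5171, 0.3685, 0.2926]
tcp_rot: [0.472, 0.527, 0.473, -0.526]
wrist_force: [0.5, 0.2, 0.3]
width: 0.0451
```

```bash
python3 - <<'E'
from h import *
st()
T=grab("top");S=grab("scene")
a=T["img"][160:310,265:450];cv2.imwrite("pics/tz6.png",cv2.resize(a,None,fx=4.2,fy=4,interpolation=cv2.INTER_CUBIC)[:,:,::-1][:, :800])
a=S["img"][180:420,140:420];cv2.imwrite("pics/sz6.png",cv2.resize(a,None,fx=2.5,fy=2.5,interpolation=cv2.INTER_CUBIC)[:,:,::-1])
X=[s2w((54,141.5,172.7)),s2w((36,131,132)),s2w((-90,-13,92)),s2w((2,-85,116))]
pt=proj(T,X);ps=proj(S,X); print("top zoom",((pt-[265,160])*[4.2,4]).round()); print("scene zoom",((ps-[140,180])*2.5).round())
E
```

```text
t 16.8 tcp sh [-132.   433.5  292.6] w 45.1 F world [0.5 0.2 0.3] F sh [0.4 0.2] q6 [0.43 0.29 1.41 0.   1.45 0.54]
top zoom [[158. 101.]
 [174. 154.]
 [401. 413.]
 [555. 268.]]
scene zoom [[573. 190.]
 [544. 219.]
 [302. 166.]
 [205. 248.]]
```

View pics/tz6.png

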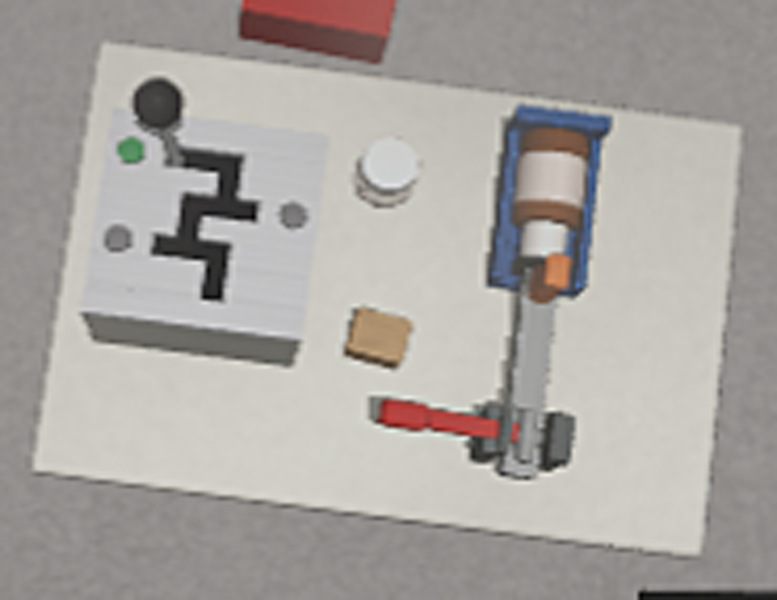

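View pics/sz6.png

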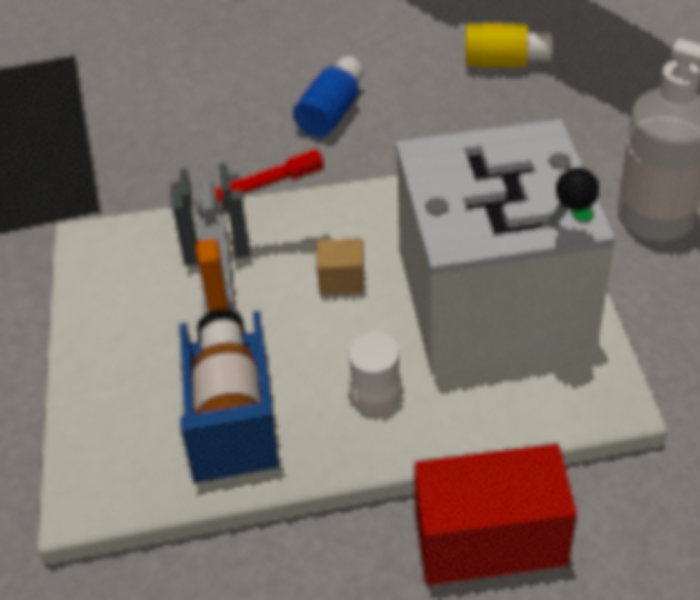

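Everything is in place. The knob is within a few zoomed pixels of its slot-3 position in both views, at (157,103) and (578,188). The cam is closed, the bottle is tight, and the bystanders in these two pictures have not moved. Handing in.

```bash
python3 - <<'E'
from station import ticket
print(ticket.finish_job())
E
```

```text
the job is handed in; nothing more can be done
None
```

The job was finished and handed in at about 17 s of the 72 s allowed. The hand-in itself gave no verdict.

- **Press:** I slid the tube by the orange handle until it stopped with the handle at shaker x = 1.9 mm (2 expected) against about 14 N. The bottle sits against the end stop with the press on its cap.
- **Cam lever:** I then took it over the top and pushed it down onto its stop, which pushed back with about 29 N. In the pictures the red grip is within about 1–3 px of its closed position.
- **Speed lever:** last, I guided it through the zigzag into slot 3, beside the green dot, until the slot end pushed back with about 3.5 N. After release, the knob is within about 2 camera pixels of the expected point in both views.

The gripper is open and well clear of everything. In the final close-up pictures nothing near the shaker had moved. The blue pump bottle and the lotion bottle were outside those pictures, so I did not check them at the end; the arm's path stayed clear of the blue bottle, and the lotion bottle's clearance was not measured.

My first two move calls were refused for missing values, with no motion. No other check failed or disagreed.

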